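# Shunt the pans along the play hob

## Task

On the wooden play hob the kettle is in the middle, with the saucepan on one end ring and the other end ring empty. Slide the kettle across to the empty end ring until it gently touches the rail at that end, then slide the saucepan onto the middle ring, centred, with its handle pointing straight out over the front of the hob (the robot's side). Slide both, never lifting or tipping them, and leave everything else where it is.

Things in the scene. Friction and masses are not known exactly. Their poses are not given: they have to be found in the camera images.
- hob: (all sizes in mm) fixed wooden play hob, a board 270 (x) by 520 (y) by 20 thick with three dark rings in a row along its y; origin at the centre of its underside; x points to its back, away from the robot, y to its left; its top is 20 above the table
- ring_start: end ring on which the saucepan starts: flat dark disc, 124 across, flush with the hob's top (pans slide over it); origin at its centre at the hob's top; axes as the hob's. It may be the left or the right end
- ring_mid: middle ring, the same disc; 170 from the other two. The kettle starts on it
- ring_free: the empty end ring, the same disc
- rail_left: low wooden rail fixed on the hob's left (+y) end: 120 long in x, 14 thick in y, 26 high; origin at the centre of its underside; axes as the hob's. Its inner face (7 from its origin) stands 60 to 70 outside the centre of the left end ring
- rail_right: the like rail at the hob's right (-y) end
- kettle: steel toy kettle, about 0.5 kg, round base 116 across (widest at the bottom 12 mm), body 58 high, arched handle over the top; origin at the centre of its underside, x to the spout (reaches 92 from the axis at 56 up), z up
- kettle_grip (a point): middle of the kettle's wooden handle bar, 96 above its underside; the bar runs 44 along the kettle's x and is 14 wide in y and 14 high, 30 clear above the lid knob (top at 66 above the underside)
- saucepan: aluminium toy saucepan, about 0.5 kg, 110 across, 55 high, 4 wall, with one straight handle along its own -x; origin at the centre of its underside
- saucepan_grip (a point): point near the middle of the saucepan's wooden handle, 105 from the pan's axis and 42 above its underside; the wood is 80 long (68 to 148 from the axis), 16 wide in y, 12 high
- mill: small wooden pepper mill, 62 tall, 30 across, standing on the hob in front of the empty end ring; origin under its centre
- skillet: toy skillet, 120 across, 24 high, handle 100 long, on the table left of the hob
- cup: white mug, 68 across, 60 high, on the table to the right
- block_a: wooden toy block, 50 cube, on the table to the right
- block_b: a second wooden toy block, 50 cube, on the table to the right
- horse: wooden horse on wheels, 120 long, 140 tall, on the table to the left
- spoon: wooden spoon, 200 long, lying on the table in front of the hob, to the left
Mind the look-alikes: they are no part of the job. What is meant by the saucepan is not green, and is the larger of those in its own colour.

How it is judged:
By the outcome, as a careful person would: the job done as asked, in the order asked, and still so for the second after the job is handed in, with the robot touching nothing.
It also fails if it takes over 64 s, if anything falls off the work surface, if the arm or the gripper's body presses on something with over 40 N, if the wrist force passes 120 N, or if a joint passes its speed limit or range.

## Robot

A 7-joint arm with a two-finger parallel gripper is mounted at the origin on the work surface. World frame = base frame: x ahead of the robot, y to its left, z up, the work surface at z = 0. Lengths are in m, angles in rad, forces in N, time in s.
With the tool pointing down it reaches from about 0.375 to 0.925 m from the base axis. Payload 3.1 kg.
Tool frame: the origin (TCP) lies between the finger pads; the fingertips stand 19 mm ahead of it and the grasp point (between the pads) is the TCP; z points along the fingers, y is the line along which they close (so a half turn about z gives the same grasp; the last joint's range is limited). The gripper opens to 85 mm and grips with 20 to 120 N. Pads are 22 mm wide; open, the fingers measure 114 mm over their backs; the gripper's body (76 mm by 85 mm) begins 54 mm behind the grasp point. The pads swing forward as they close: fully open they stand 13 mm farther back than shut.
Start: joints at [1.083, 0.383, 0.044, 1.598, -0.018, 1.161, -0.05], TCP at [0.247, -0.601, 0.25] pointing down, gripper open.
Joint ranges: [-2.61, 2.61], [-0.41, 2.15], [-1.48, 1.57], [0, 2.5], [-1.57, 4.71], [0.05, 1.97], [-2.85, 2.85]. Speed limits (rad/s): [2.79, 2.79, 3.14, 3.14, 3.14, 3.14, 3.14].

## Interface

Orientations are given as a unit quaternion [x, y, z, w].
In Python, from bench import move_ptp, movel, move_j, move_gripper, pause, inverse_kinematics, read_camera, camera_params, MotionError, sign_off, look_for, tip_of, read_time_s, read_qpos, read_joint_vel, read_effort, read_eef_pos, read_tcp_rot, read_ft_force, read_ft_torque, read_finger_gap, read_grasp_force gives the robot as it stands. Calls block until the motion is done:
- move_ptp(position, orientation): joint-space move of the TCP to a pose.
- movel(position, orientation=None, speed=0.15): straight line of the TCP; orientation=None keeps the orientation; speed is the mean speed in m/s.
- move_j(angles): joint-space move.
- move_gripper(opening, effort=None): finger opening in m; effort is the grip in N (None keeps the last); returns when the fingers have stopped.
- pause(seconds).
- inverse_kinematics(position, orientation): joint angles nearest the present ones, or None.
- read_camera(name): name is "scene" or "top"; returns the picture (384x512x3 uint8, red, green, blue); there is no depth.
- camera_params(name): a dict with "K" (3x3 intrinsics, pixels), "camera_from_world" (4x4, takes a point from world to camera coordinates). Camera axes: x right, y down, z forward; pixel columns grow to the right and rows downward; lengths in m; the calibration is good to about 2 mm. A picture is of the moment at which its call begins. camera_params takes no time and is no camera call.
A pose or a line that the arm cannot do raises MotionError and nothing moves.
- sign_off(): hands the job in; it is judged then, once.
Trained networks look in the newest picture that a camera, given by its name, has taken for a name from the list of things; names that differ only in an ending like _2 or _b are one class to them, and where a whole thing is asked for, a point or a joint stands for the part that bears it (a point fixed in the world has none). Each returns a list of dicts, best first, with "confidence" (0 to 1); they miss things now and then, are a little off and sometimes report something else, mostly with a low value. They report only what shows in the picture. A call takes as long as a camera call. They do not tell look-alikes from the thing itself.
- look_for(camera, name): "at" ([column, row] in pixels, amid what is visible of it).
- tip_of(camera, name): "at" ([column, row] in pixels: a listed point, or the origin of a listed thing).
Readings, each from a call of its own:
- read_time_s(): time.
- read_qpos(): joint angles.
- read_joint_vel(): joint speeds.
- read_effort(): joint torques, N m.
- read_eef_pos(): TCP position.
- read_tcp_rot(): TCP orientation.
- read_ft_force(): force on the tool from outside, world axes, zero at the start.
- read_ft_torque(): the same for the moment, N m.
- read_finger_gap(): finger opening in m.
- read_grasp_force(): force on a finger pad.
Only numpy, scipy, OpenCV 4.12 (cv2) and the standard library are available. Lean on these libraries where they do the work, as an engineer would, in place of code of your own. Each camera call takes 0.05 s, during which the arm holds its last target. There are 200 camera calls.

## Working session

There is one attempt and no reset: what is moved stays moved. The work goes in short steps, each a Python script; the robot and the scene stay as the last script left them, time stands still between calls to the robot, and variables do not carry over. Pictures are saved under pics/ and viewed, at most 12 in all, crops included, and the job is handed in when it is done.

```bash
mkdir -p pics; ls; python3 - <<'E'
from bench import *
import cv2,numpy as np
for c in ["scene","top"]:
    im=read_camera(c); cv2.imwrite(f"pics/{c}0.png",cv2.cvtColor(cv2.resize(im,(800,600)),cv2.COLOR_RGB2BGR))
    p=camera_params(c); print(c,p["K"].tolist() if hasattr(p["K"],'tolist') else p["K"]); print(np.round(p["camera_from_world"],3))
    for n in ["kettle","saucepan","ring_free","ring_mid","ring_start","rail_left","rail_right","mill","kettle_grip","saucepan_grip"]:
        print(n,[(np.round(d["at"],1).tolist(),round(d["confidence"],2)) for d in tip_of(c,n)][:4])
print(read_time_s(),read_tcp_rot())
E
```

```text
pics
scene [[359.160500590182, 0.0, 257.99881252568275], [0.0, 359.160500590182, 191.67681366773937], [0.0, 0.0, 1.0]]
[[ 0.577  0.817  0.014 -0.249]
 [ 0.474 -0.321 -0.82  -0.12 ]
 [-0.665  0.48  -0.572  1.376]
 [ 0.     0.     0.     1.   ]]
kettle []
saucepan [([255.4, 273.1], 0.96), ([177.1, 225.0], 0.83)]
ring_free [([340.1, 213.6], 0.95)]
ring_mid []
ring_start []
rail_left [([363.3, 208.7], 0.56), ([341.8, 217.2], 0.41)]
rail_right [([237.0, 290.0], 0.73)]
mill [([315.3, 199.2], 0.49)]
kettle_grip [([306.4, 215.7], 0.7), ([105.6, 317.7], 0.56), ([303.0, 240.5], 0.43)]
saucepan_grip [([172.9, 233.5], 0.93), ([212.4, 246.2], 0.82), ([315.1, 198.7], 0.61), ([120.4, 223.5], 0.57)]
top [[414.15192339243225, 0.0, 258.595889492151], [0.0, 414.15192339243225, 186.58097715820796], [0.0, 0.0, 1.0]]
[[-0.026 -1.     0.003 -0.   ]
 [-0.995  0.025 -0.094  0.432]
 [ 0.094 -0.005 -0.996  1.405]
 [ 0.     0.     0.     1.   ]]
kettle [([244.5, 137.6], 0.57)]
saucepan [([314.7, 213.5], 0.7), ([375.2, 260.0], 0.67), ([295.1, 138.0], 0.62)]
ring_free [([195.6, 144.5], 0.69)]
ring_mid [([246.6, 141.5], 0.53)]
ring_start [([295.0, 135.4], 0.65), ([114.3, 141.0], 0.39)]
rail_left [([174.1, 140.8], 0.5), ([388.0, 161.4], 0.37)]
rail_right [([312.3, 126.4], 0.75), ([198.7, 146.5], 0.3)]
mill [([197.1, 175.9], 0.44), ([294.6, 136.1], 0.16)]
kettle_grip []
saucepan_grip [([368.4, 230.1], 0.94), ([312.1, 159.1], 0.79), ([334.7, 193.2], 0.77)]
1.1 [9.81060216e-01 1.93702999e-01 9.77492257e-06 7.22318951e-06]
```

View pics/scene0.png

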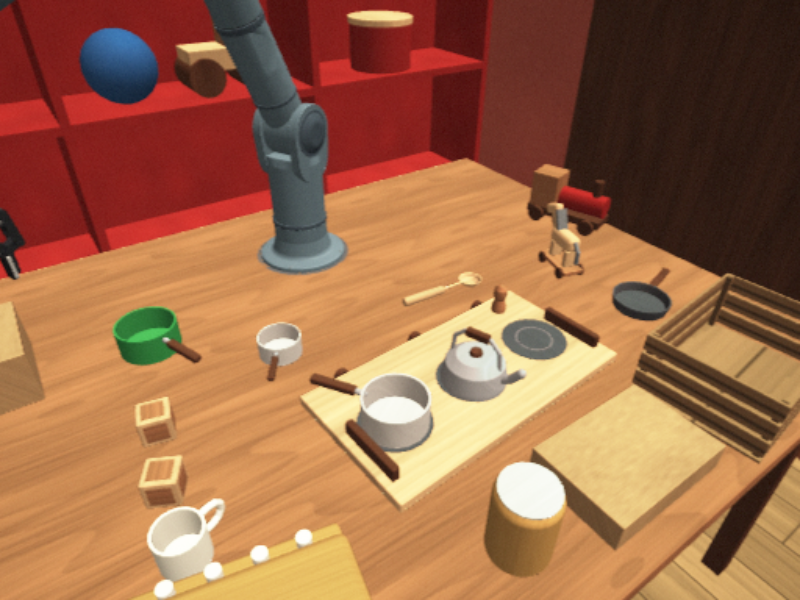

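View pics/top0.png

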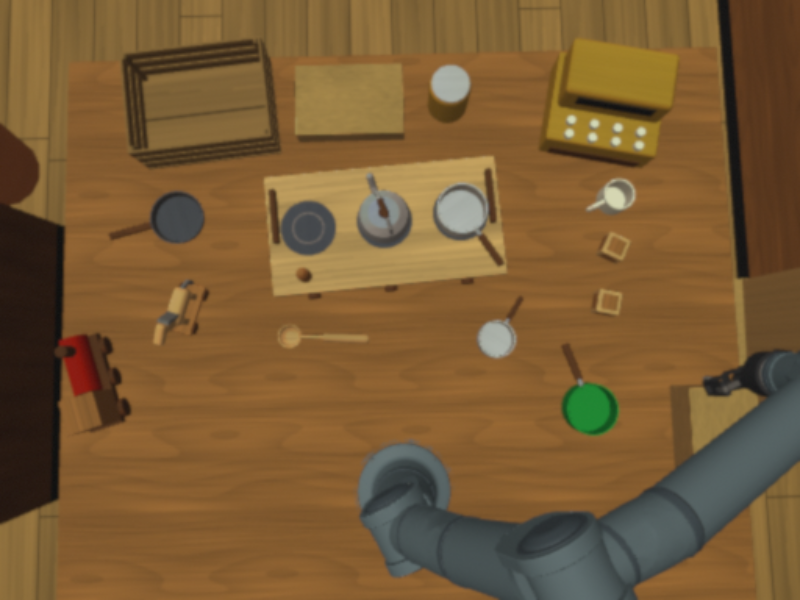

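The scene shows the task saucepan (grey, large) at picture (395,408), with its handle towards (335,384). The kettle is at (475,368) with its handle bar at (479,336), and the empty left ring is at (533,338).

Candidates for the saucepan in the top picture (800×600):
- Grey pan on the hob at (462,211): this is the one to use.
- Small grey pan at (497,338): smaller look-alike, rejected.
- Green pan at (590,408): rejected by colour.
- Skillet at (178,217): a different thing.

```bash
cat > h.py <<'E'
from bench import *
import cv2,numpy as np
def P(c):
    p=camera_params(c); return np.array(p["K"])@np.array(p["camera_from_world"])[:3]
def proj(c,X):
    q=P(c)@np.append(X,1); return q[:2]/q[2]
def onplane(c,uv,z):
    M=P(c); H=np.c_[M[:,0],M[:,1],M[:,2]*z+M[:,3]]
    q=np.linalg.solve(H,[uv[0],uv[1],1]); return q[:2]/q[2]
def tri(a,b):
    X=cv2.triangulatePoints(P("scene"),P("top"),np.float64(a).reshape(2,1),np.float64(b).reshape(2,1)); return (X[:3]/X[3]).ravel()
def ortho(c,im,z,x1,y1,w,h,s=1000.):
    # pixel (u,v): y=y1-u/s, x=x1-v/s
    M=P(c); H=np.c_[M[:,0],M[:,1],M[:,2]*z+M[:,3]]
    A=np.array([[0,-1/s,x1],[-1/s,0,y1],[0,0,1.]])
    return cv2.warpPerspective(im,H@A,(w,h),flags=cv2.INTER_LINEAR|cv2.WARP_INVERSE_MAP)
def bgr(i): return cv2.cvtColor(i,cv2.COLOR_RGB2BGR)
E
python3 - <<'E'
from h import *
c0=onplane("top",(246.6,141.5),.02); print(c0)
ims={c:read_camera(c) for c in("top","scene")}
x1,y1=c0[0]+.19,c0[1]+.33; print(x1,y1)
o=[ortho(c,ims[c],.02,x1,y1,660,380) for c in ims]
# hob rect: low-saturation bright yellow
for c,i in zip(ims,o):
    hsv=cv2.cvtColor(i,cv2.COLOR_RGB2HSV); m=((hsv[...,2]>150)&(hsv[...,0]>14)&(hsv[...,0]<32)&(hsv[...,1]<170)&(hsv[...,1]>50)).astype(np.uint8)
    m=cv2.morphologyEx(m,cv2.MORPH_OPEN,np.ones((7,7)))
    n,l,s,_=cv2.connectedComponentsWithStats(m); k=1+np.argmax(s[1:,4]); 
    cnt=max(cv2.findContours((l==k).astype(np.uint8),cv2.RETR_EXTERNAL,cv2.CHAIN_APPROX_NONE)[0],key=cv2.contourArea)
    r=cv2.minAreaRect(cnt); print(c,"hob centre",x1-r[0][1]/1000,y1-r[0][0]/1000,r)
    cv2.drawContours(i,[cv2.boxPoints(r).astype(int)],0,(255,0,0),1)
v=np.vstack(o); cv2.imwrite("pics/ortho.png",bgr(cv2.resize(v,None,fx=.78,fy=.78,interpolation=cv2.INTER_AREA)))
# crops native x3 
t=ims["top"][95:190,165:330]; s=ims["scene"][180:315,190:395]
a=cv2.resize(t,(800,int(95*800/165)),interpolation=cv2.INTER_CUBIC); b=cv2.resize(s,(800,int(135*800/205)),interpolation=cv2.INTER_CUBIC)
cv2.imwrite("pics/ct.png",bgr(a)); cv2.imwrite("pics/cs.png",bgr(b))
E
```

```text
[0.58983231 0.02624406]
0.7798323059510406 0.35624405859191816
top hob centre 0.5828413849305327 0.03027701757629314 ((325.967041015625, 196.9909210205078), (271.9484558105469, 524.2543334960938), 85.7830581665039)
scene hob centre 0.5861089477967437 0.030098001463011892 ((326.14605712890625, 193.72335815429688), (282.8381652832031, 526.7802124023438), 85.93848419189453)
```

View pics/ortho.png

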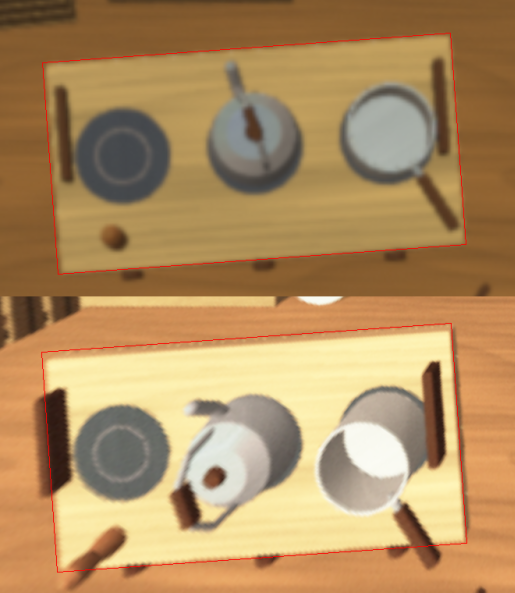

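View pics/ct.png

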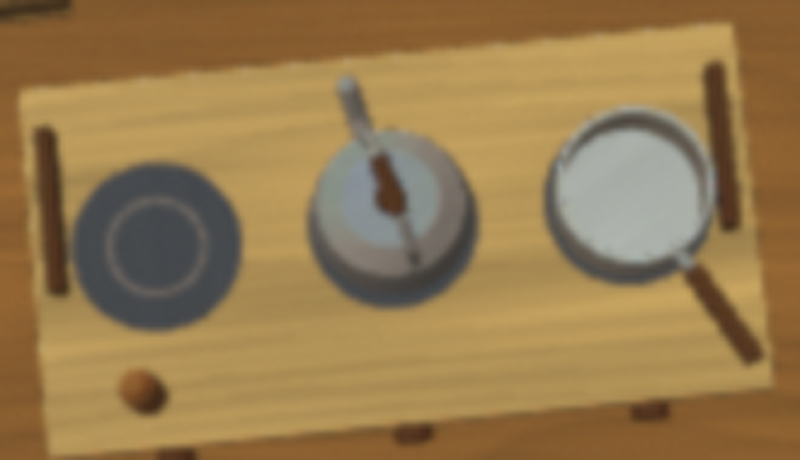

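View pics/cs.png

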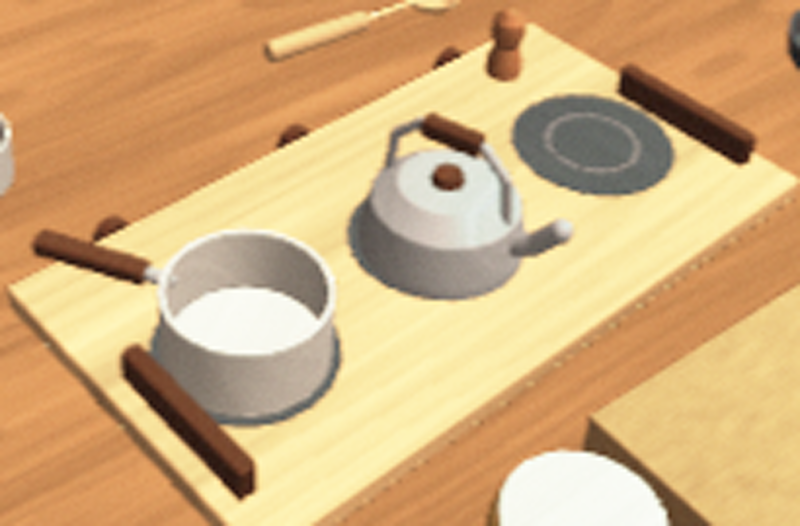

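The ortho and the crops confirm the hob: yaw about +4.1°, empty ring on the left at ortho (122,155), and the mill in front of it. In the top crop the kettle spout tip is at (346,80). The pan rim centre is about (633,187), with the handle ending at (757,357). Next I fit both poses from the two views.

```bash
cat > fit.py <<'E'
from h import *
from scipy.optimize import least_squares
def T(u,v): return "top",(165+u/4.848-.4,95+v/4.842-.4)
def S(u,v): return "scene",(190+u/3.902-.4,180+v/3.896-.4)
def fit(obs,x0):
    # obs: (local xyz, (cam,uv)); pose x,y,z,yaw
    def f(p):
        c,s=np.cos(p[3]),np.sin(p[3]); R=np.array([[c,-s,0],[s,c,0],[0,0,1]])
        return np.concatenate([proj(o[0],R@np.array(l)+p[:3])-np.array(o[1]) for l,o in obs])
    r=least_squares(f,x0,loss="soft_l1"); return r.x,r.fun.reshape(-1,2)
E
python3 - <<'E'
from fit import *
np.set_printoptions(precision=4,suppress=True)
p,r=fit([((.092,0,.056),T(346,84)),((.092,0,.056),S(563,231)),((0,0,.096),S(454,134)),((0,0,.063),S(448,177)),((0,0,.096),T(386,183))],[.59,.03,.02,.2]); print("kettle",p,r.tolist())
p,r=fit([((0,0,.055),T(633,187)),((0,0,.055),S(247,293)),((-.146,0,.042),T(755,356)),((-.146,0,.042),S(40,242)),((-.068,0,.042),T(690,268)),((-.068,0,.042),S(147,272))],[.6,-.14,.02,.6]); print("pan",p,r.tolist())
print("pan grip tri",tri((212.4,246.2),(312.1,159.1)),"kettle grip tri",tri(S(454,134)[1],T(386,183)[1]))
x1,y1=.77983,.35624
for c in("top","scene"):
    o=ortho(c,read_camera(c),.02,x1,y1,660,380)
    g=cv2.cvtColor(o,cv2.COLOR_RGB2GRAY); w=np.zeros_like(g); cv2.circle(w,(157,199),75,255,-1)
    lo=np.median(g[180:215,140:170]); hi=np.median(g[290:300,200:260])
    m=((g<(lo+hi)/2)&(w>0)&(np.abs(np.indices(g.shape)[1]-160)<66)).astype(np.uint8); m=cv2.morphologyEx(m,cv2.MORPH_OPEN,np.ones((9,9)))
    cnt=max(cv2.findContours(m,cv2.RETR_EXTERNAL,cv2.CHAIN_APPROX_NONE)[0],key=cv2.contourArea); e=cv2.fitEllipse(cv2.convexHull(cnt))
    print(c,"ring_free",x1-e[0][1]/1000,y1-e[0][0]/1000,e)
a=np.radians(4.14); print("ring_mid offset from free", .17*np.array([np.sin(a),-np.cos(a)]))
E
```

```text
kettle [0.5964 0.0309 0.0195 0.3179] [[-0.3760506064725746, -1.0520379960559438], [1.433141909880419, 1.3990689797375353], [-0.7843456241806734, 0.02590692392487881], [-0.3653351258070643, -1.1981339418813945], [0.12037926076948224, 1.2025190810918787]]
pan [ 0.6046 -0.1389  0.0198  0.5814] [[0.17849892057745365, -0.5795130846088625], [-0.1458310336525983, -1.0490092173984351], [-0.23228853925621706, 0.5429313042822059], [-0.2183856160639266, 0.20924319003697178], [-0.28556216641771925, -0.13964934367641035], [0.09147599092457881, 0.7055113222417901]]
pan grip tri [ 0.5147 -0.1961  0.0599] kettle grip tri [0.5997 0.0309 0.1178]
top ring_free 0.5799974194335937 0.19986356567382813 ((156.37643432617188, 199.83258056640625), (122.08378601074219, 123.45092010498047), 103.6124267578125)
scene ring_free 0.5796123486328125 0.20053176330566405 ((155.70823669433594, 200.2176513671875), (120.82868194580078, 121.67788696289062), 43.748497009277344)
ring_mid offset from free [ 0.0123 -0.1696]
```

```bash
cat >> h.py <<'E'
from scipy.spatial.transform import Rotation as R
def q(yaw): return (R.from_euler('z',yaw)*R.from_euler('x',np.pi)).as_quat()
a=np.radians(4.14); yh=np.array([-np.sin(a),np.cos(a)]); xh=np.array([np.cos(a),np.sin(a)])
F=np.array([.5798,.2002]); Mid=F-.17*yh
E
python3 - <<'E'
from h import *
np.set_printoptions(precision=4,suppress=True)
k=np.array([.5970,.0309]); Q=q(.318)
move_gripper(.06)
move_ptp([*k,.24],Q); print(read_time_s(),read_eef_pos())
movel([*k,.117],speed=.12); print(read_ft_force())
move_gripper(.0,40); print(read_finger_gap(),read_grasp_force(),read_ft_force(),read_eef_pos(),read_time_s())
for c in("scene","top"):
    cv2.imwrite(f"pics/{c}1.png",bgr(cv2.resize(read_camera(c)[90:320,120:430],(800,594))))
E
```

```text
4.2333 [0.5972 0.0291 0.2399]
[ 0.0657 -0.2815  0.6244]
0.013561027269690523 43.07136118412018 [ 0.0953 -1.3696  1.5752] [0.5973 0.0303 0.1173] 5.8917
```

View pics/scene1.png

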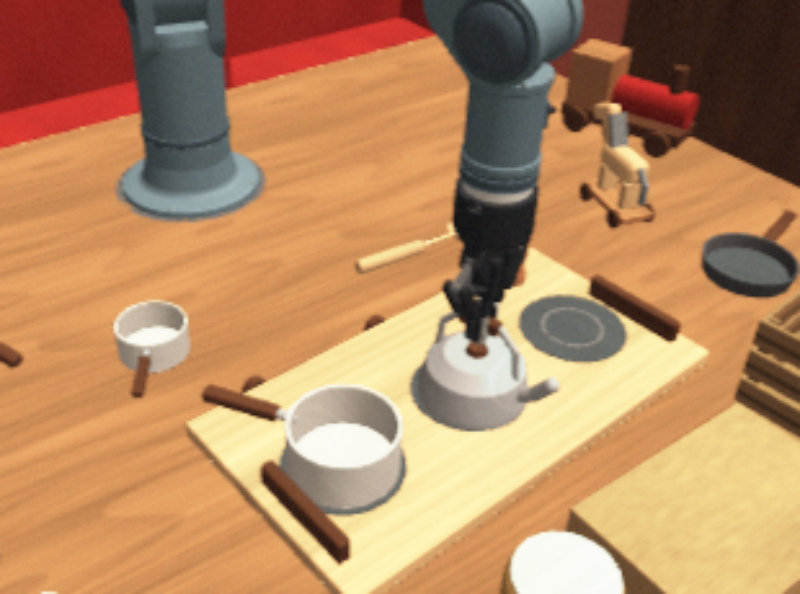

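The gripper holds the kettle's bar (473,315 in the crop) with a 13.6 mm gap, and the kettle is still flat. Next I slide it left and watch the force.

```bash
python3 - <<'E'
from h import *
np.set_printoptions(precision=2,suppress=True)
def tgt(d): return [*(F+d*yh),.117]
movel(tgt(-.06),speed=.06); print(read_ft_force())
movel(tgt(-.008),speed=.05); pause(.2); f0=read_ft_force(); print("free",f0,yh@f0[:2],read_eef_pos())
fs=[]
d=-.008
while d<.02:
    d+=.001; movel(tgt(d),speed=.02); f=yh@read_ft_force()[:2]; fs.append(f)
    print(round(d,4),round(f,2),end=" | ")
    if len(fs)>3 and f<np.median(fs[:-1])-2.5: break
print(read_ft_force(),read_eef_pos(),read_time_s())
E
```

```text
[ 0.87 -4.88  5.68]
free [ 0.09 -4.48  4.87] -4.477688249252414 [0.58 0.19 0.12]
-0.007 -4.56 | -0.006 -5.6 | -0.005 -4.98 | -0.004 -5.31 | -0.003 -5.37 | -0.002 -4.61 | -0.001 -5.84 | 0.0 -6.45 | 0.001 -4.99 | 0.002 -5.2 | 0.003 -5.16 | 0.004 -5.93 | 0.005 -6.34 | 0.006 -6.93 | 0.007 -7.89 | [-0.87 -7.98  9.05] [0.58 0.21 0.12] 13.1167
```

```bash
python3 - <<'E'
from h import *
np.set_printoptions(precision=4,suppress=True)
def tgt(d): return [*(F+d*yh),.117]
for d in (.007,.008,.009,.010):
    movel(tgt(d),speed=.02); pause(.1)
    e=read_eef_pos(); f=read_ft_force(); print(d,(e[:2]-F)@yh,e[2],f, yh@f[:2])
    if yh@f[:2]<-11: break
ims=[]
for c in("scene","top"):
    i=ortho(c,read_camera(c),.02,.70,.34,200,240); ims.append(cv2.resize(i,(400,480),interpolation=cv2.INTER_CUBIC))
cv2.imwrite("pics/contact.png",bgr(np.hstack(ims)))
E
```

```text
0.007 0.005445960449601611 0.11770400517437406 [-0.0563 -6.2823  8.9635] -6.2618516655501315
0.008 0.0056597000931187655 0.1178338208155794 [ 0.1967 -9.353  11.003 ] -9.342750195974704
0.009 0.00594224456673886 0.11796162567020499 [-0.591  -9.2866 10.6327] -9.21967278157067
0.01 0.006147457036008422 0.11808590719072229 [-1.7382 -9.6779 12.0427] -9.527126238777175
```

View pics/contact.png

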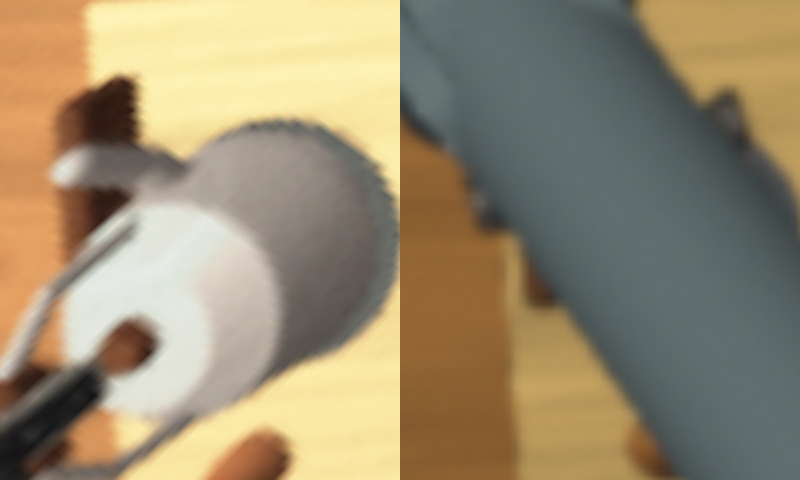

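The rail has stopped the kettle: I commanded 3 mm more and it moved only 0.7 mm. I'll ease off, release, clear the arm and look at the contact.

```bash
python3 - <<'E'
from h import *
np.set_printoptions(precision=4,suppress=True)
def tgt(d,z=.117): return [*(F+d*yh),z]
movel(tgt(.0072),speed=.02); pause(.1); print(read_eef_pos(),read_ft_force())
move_gripper(.05); print(read_ft_force(),read_eef_pos())
movel(tgt(.0072,.20),speed=.15)
move_ptp([.50,-.21,.22],q(.5814)); print(read_time_s(), read_ft_force())
ims=[]
t=read_camera("top"); s=read_camera("scene")
a=cv2.resize(t[110:190,165:235],None,fx=6,fy=6,interpolation=cv2.INTER_CUBIC); b=cv2.resize(s[170:250,290:390],None,fx=6,fy=6,interpolation=cv2.INTER_CUBIC)
v=np.hstack([a,b]); print(v.shape); cv2.imwrite("pics/contact2.png",bgr(cv2.resize(v,None,fx=.78,fy=.78)))
o=ortho("top",t,.02,.77983,.35624,660,380); cv2.imwrite("pics/o2.png",bgr(o)); np.save("o2.npy",o); np.save("t2.npy",t); np.save("s2.npy",s)
E
```

```text
[0.5792 0.2057 0.1178] [-0.9314 -8.2507  9.053 ]
[ 0.1249  0.4242 -0.0149] [0.5783 0.2088 0.1165]
17.7167 [ 0.1539 -0.0873  1.1658]
(480, 1020, 3)
```

View pics/contact2.png

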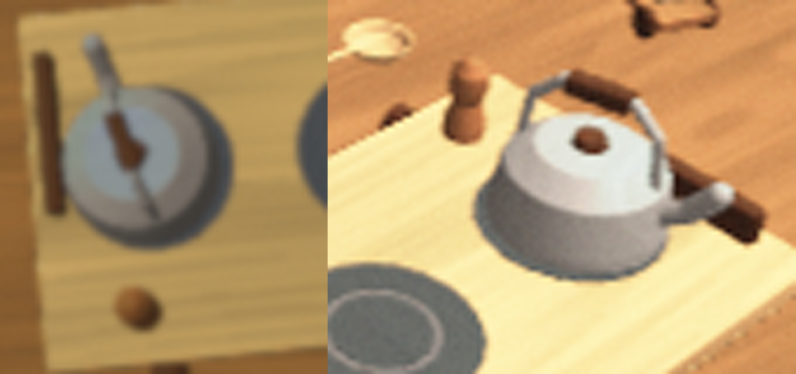

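View pics/o2.png

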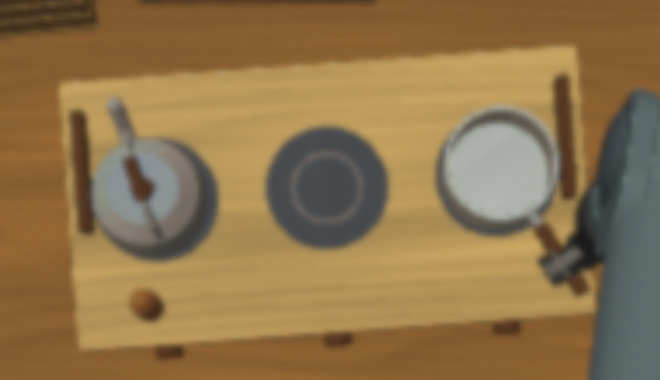

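The kettle stands flat by the left rail (top crop: rail at x≈50, kettle edge ≈62). The middle ring is bare, and the pan is still at its start. A vision check is too coarse to confirm contact, so I'll nudge the kettle's base low with closed fingers, and fit the middle ring.

```bash
python3 - <<'E'
from h import *
np.set_printoptions(precision=4,suppress=True)
x1,y1=.77983,.35624
for c,f in(("top","t2.npy"),("scene","s2.npy")):
    o=ortho(c,np.load(f),.02,x1,y1,660,380); g=cv2.cvtColor(o,cv2.COLOR_RGB2GRAY)
    lo=np.median(g[175:200,310:345]); hi=np.median(g[280:300,300:360])
    w=np.zeros_like(g); cv2.circle(w,(327,187),75,255,-1); m=((g<(lo+hi)/2)&(w>0)).astype(np.uint8); m=cv2.morphologyEx(m,cv2.MORPH_OPEN,np.ones((9,9)))
    e=cv2.fitEllipse(cv2.convexHull(max(cv2.findContours(m,0,cv2.CHAIN_APPROX_NONE)[0],key=cv2.contourArea)))
    print(c,"ring_mid",x1-e[0][1]/1000,y1-e[0][0]/1000,e[1],Mid)
def tgt(d,z): return [*(F+d*yh+.003*xh*0),z]
Q=q(a)
move_gripper(0,20)
move_ptp(tgt(-.085,.16),Q); movel(tgt(-.085,.048),speed=.12); pause(.2)
f0=yh@read_ft_force()[:2]; print("f0",f0,read_time_s())
movel(tgt(-.072,.048),speed=.03)
d=-.072
while d<-.050:
    d+=.001; movel(tgt(d,.048),speed=.025); f=yh@read_ft_force()[:2]-f0; print(round(d,4),round((read_eef_pos()[:2]-F)@yh,4),round(f,2),end=" | ")
    if f<-7: break
movel(tgt(-.085,.048),speed=.06); movel(tgt(-.085,.18),speed=.2); print(read_time_s())
E
```

```text
top ring_mid 0.5918865643310547 0.02955283569335937 (121.86959075927734, 122.19659423828125) [0.5921 0.0306]
scene ring_mid 0.591273099975586 0.030789407958984383 (122.17256927490234, 123.80010986328125) [0.5921 0.0306]
f0 -0.3749211253381417 20.925
-0.071 -0.0711 0.18 | -0.07 -0.0699 0.82 | -0.069 -0.0688 -0.11 | -0.068 -0.0679 0.85 | -0.067 -0.0672 0.49 | -0.066 -0.0669 -1.45 | -0.065 -0.0655 -2.21 | -0.064 -0.0648 -4.11 | -0.063 -0.0647 -5.01 | -0.062 -0.0647 -6.35 | -0.061 -0.0646 -7.55 | 25.6167
```

The nudge moved the kettle about 2 mm, then it stopped dead with rising force, so it's now touching the rail. Next, the saucepan.

```bash
cat >> h.py <<'E'
MID=np.array([.5917,.0303])
def pt(c,yaw,z=.062): return [c[0]-.105*np.cos(yaw),c[1]-.105*np.sin(yaw),z]
E
python3 - <<'E'
from h import *
np.set_printoptions(precision=4,suppress=True)
p0=np.array([.6046,-.1389]); w0=.5814
move_gripper(.045)
move_ptp(pt(p0,w0,.16),q(w0)); movel(pt(p0,w0),speed=.12); print(read_ft_force())
move_gripper(0,50); print(read_finger_gap(),read_eef_pos(),read_ft_force(),read_time_s())
for s in (.25,.45,.65,.85,1):
    r=np.clip((s-.15)/.85,0,1); w=w0+(a-w0)*r
    movel(pt(p0+(MID-p0)*s,w),q(w),speed=.06)
pause(.2); print(read_eef_pos(),pt(MID,a),read_ft_force(),R.from_quat(read_tcp_rot()).apply([1,0,0]),read_time_s())
t=read_camera("top"); s=read_camera("scene")
for c in("top","scene"):
    for n in("saucepan","saucepan_grip"): print(c,n,[(np.round(d["at"],1).tolist(),round(d["confidence"],2)) for d in tip_of(c,n)][:4])
b=cv2.resize(s[170:305,205:385],(800,600),interpolation=cv2.INTER_CUBIC); cv2.imwrite("pics/pan.png",bgr(b)); np.save("s3.npy",s);np.save("t3.npy",t)
E
```

```text
[-0.5331  0.3462 -0.8874]
0.015030294771436832 [ 0.5175 -0.1968  0.0631] [-1.3221 -0.7029  4.1528] 28.6667
[0.4878 0.022  0.0628] [np.float64(0.486973984350606), np.float64(0.022719653952299638), 0.062] [ 0.4544 -3.5492  7.4303] [0.9975 0.0707 0.0014] 33.3083
top saucepan [([375.2, 258.7], 0.82), ([314.7, 215.5], 0.79), ([247.1, 141.2], 0.74), ([114.8, 137.8], 0.6)]
top saucepan_grip [([364.5, 230.5], 0.87), ([329.2, 193.0], 0.66)]
scene saucepan [([301.3, 241.1], 0.93), ([174.0, 220.4], 0.75)]
scene saucepan_grip [([276.7, 210.2], 0.95), ([173.9, 233.5], 0.72), ([115.5, 224.7], 0.68)]
```

View pics/pan.png

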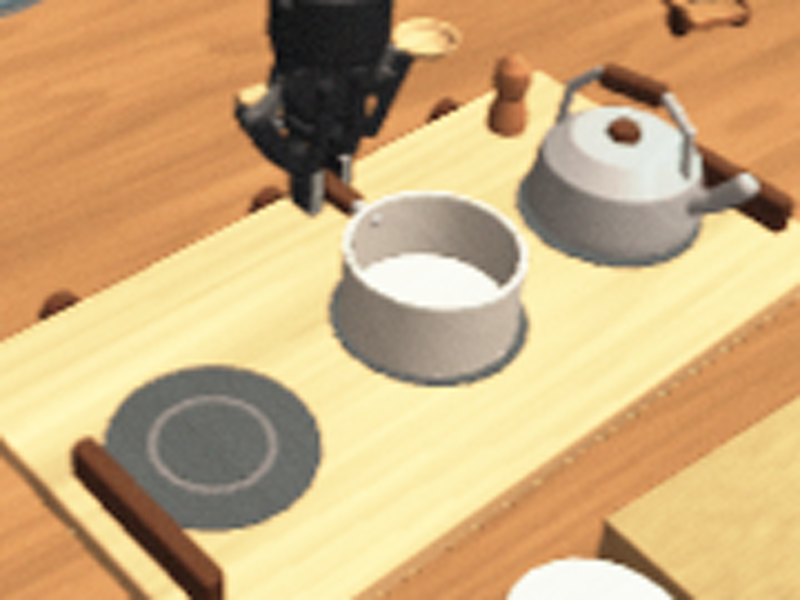

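The pan is on the middle ring (crop centre ≈(430,320)) with a thin dark margin around it, and its handle points to the front. I'll release, rise, clear the arm and measure precisely.

```bash
python3 - <<'E'
from h import *
move_gripper(.045); e=read_eef_pos()
movel([e[0],e[1],.16],speed=.15)
move_ptp([.42,-.25,.25],q(a)); pause(.2); print(read_time_s())
t=read_camera("top"); s=read_camera("scene"); np.save("t4.npy",t); np.save("s4.npy",s)
print(read_time_s())
# crops at integer scale: top cols 225-275, rows 115-195 ; x6
A=cv2.resize(t[112:184,222:274],None,fx=7,fy=7,interpolation=cv2.INTER_CUBIC)
B=cv2.resize(s[185:257,265:325],None,fx=7,fy=7,interpolation=cv2.INTER_CUBIC)
v=np.hstack([A,B]); print(v.shape); cv2.imwrite("pics/fin.png",bgr(v))
E
```

```text
36.1417
36.2417
(504, 784, 3)
```

View pics/fin.png

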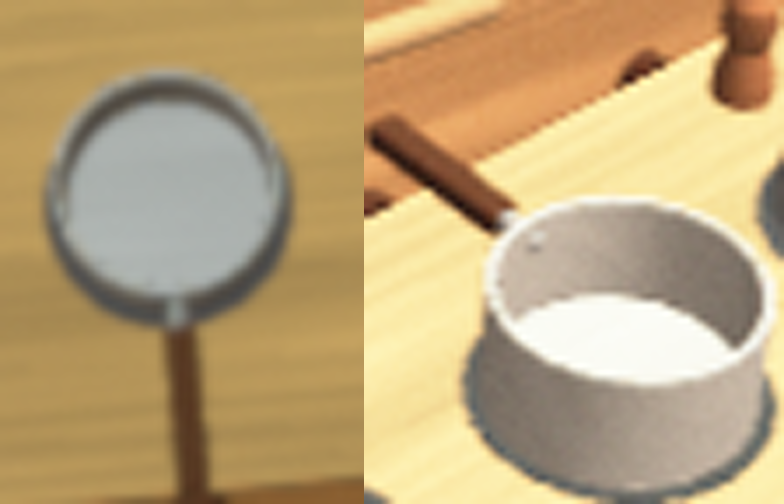

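```bash
python3 - <<'E'
from fit import *
np.set_printoptions(precision=4,suppress=True)
t,s=np.load("t4.npy"),np.load("s4.npy")
A=lambda u,v:("top",(222+u/7-.43,112+v/7-.43)); B=lambda u,v:("scene",(265+(u-364)/7-.43,185+v/7-.43))
# rim extremes -> fit via points on the outer rim: use centre of tangents
p,r=fit([((0,0,.055),A(168,186)),((0,0,.055),B(628,290)),((-.068,0,.042),A(181,331)),((-.068,0,.042),B(500,216)),((-.146,0,.042),B(380,132))],[*MID,.02,.07]); print(p,np.abs(r).max(),"err hob frame mm",1e3*(p[:2]-MID)@xh,1e3*(p[:2]-MID)@yh,np.degrees(p[3]-a))
for c,i in(("top",t),("scene",s)):
    x1,y1=.62,.10
    o=ortho(c,i,.062,x1,y1,160*4,190*4,4000.); h=cv2.cvtColor(o,cv2.COLOR_RGB2HSV)
    uu=np.indices(h.shape[:2]); Y=y1-uu[1]/4000;X=x1-uu[0]/4000
    lp=np.abs(Y-MID[1]+(MID[0]-X)*np.tan(a))
    m=(h[...,2]<(125 if c=="scene" else 110))&(h[...,1]>90)&((h[...,0]<13)|(h[...,0]>170))&(lp<.016)&(X<MID[0]-.072)&(X>MID[0]-.14)
    pts=np.c_[X[m],Y[m]].astype(np.float32); l=cv2.fitLine(pts,cv2.DIST_HUBER,0,.001,.001).ravel()
    if l[0]<0:l[:2]*=-1
    print(c,m.sum(),"yaw err deg",np.degrees(np.arctan2(l[1],l[0])-a),"line at centre: lateral mm",1e3*((l[2:]+l[:2]*(MID[0]-l[2])/l[0])-MID)@yh)
    # rim overlay: ring & pan circles
    f=i.copy()
    def circ(rad,z,col):
        th=np.linspace(0,2*np.pi,90); q=np.array([proj(c,[MID[0]+rad*np.cos(k),MID[1]+rad*np.sin(k),z]) for k in th])
        return q
    K=8; off=np.array([222,112] if c=="top" else [262,182]); big=cv2.resize(f[off[1]:off[1]+70,off[0]:off[0]+62 if c=="scene" else off[0]+50],None,fx=K,fy=K,interpolation=cv2.INTER_CUBIC)
    for rad,z,col in((.062,.02,(255,0,0)),(.055,.075,(0,255,0)),(.055,.02,(0,0,255))):
        cv2.polylines(big,[np.round((circ(rad,z,col)-off+.5)*K).astype(int)],True,col,1)
    cv2.imwrite(f"pics/ov_{c}.png",bgr(big))
a1,b1=cv2.imread("pics/ov_top.png"),cv2.imread("pics/ov_scene.png"); v=np.hstack([a1,b1]); cv2.imwrite("pics/ov.png",cv2.resize(v,None,fx=.89,fy=.89,interpolation=cv2.INTER_AREA))
E
```

```text
[0.5907 0.0286 0.019  0.0546] 1.0575631053573602 err hob frame mm -1.1410738979645152 -1.578083705698168 -1.012771776413242
top 817 yaw err deg -0.5174870840523237 line at centre: lateral mm -1.636315199443057
scene 11963 yaw err deg 0.3664828285198966 line at centre: lateral mm -2.600273604879861
```

View pics/ov.png

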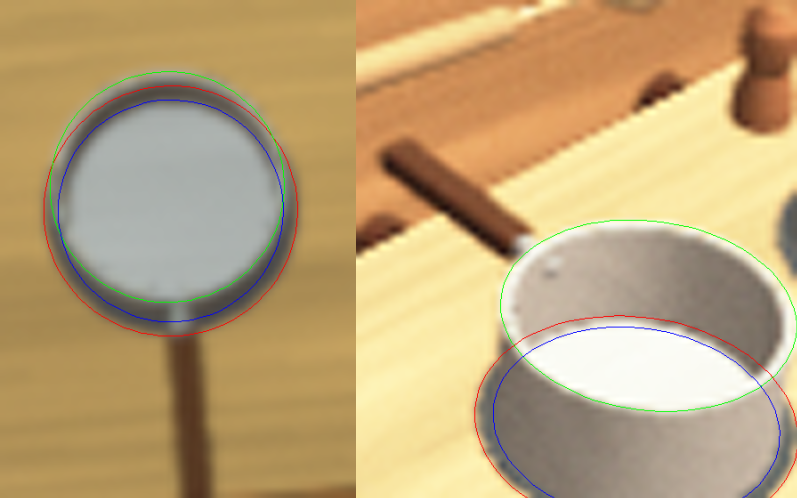

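The saucepan is centred within about 2 mm and its handle is within about 1° of straight. The overlay circles match the rim and the ring in both views. The kettle is at the rail and the arm is clear, so I'll hand in.

```bash
python3 -c "
from bench import *
print(read_ft_force(),sign_off(),read_time_s())"
```

```text
the job is handed in; nothing more can be done
the job is handed in; nothing more can be done
```

The job is handed in at about 36 s: the kettle was slid to the left end ring until it touched the rail, and the saucepan was then slid onto the middle ring, centred within about 2 mm and with its handle straight out over the front within about 1°; the verdict has not been reported.

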